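# Tip two nozzle sleeves out of the counting cup

## Robot

A 7-joint arm with a two-finger parallel gripper is mounted at the origin on the work surface. World frame = base frame: x ahead of the robot, y to its left, z up, the work surface at z = 0. Lengths are in m, angles in rad, forces in N, time in s.
With the tool pointing down it reaches from about 0.4 to 0.85 m from the base axis. Payload 10.4 kg.
Tool frame: the origin (TCP) lies between the finger pads; the fingertips stand tip_extent ahead of it and the grasp point (between the pads) lies 2 mm behind it (tip_extent is the distance from the TCP to the fingertips, in m); z points along the fingers, y is the direction in which the jaws open and shut (so a half turn about z gives the same grasp; the last joint's range is limited). The gripper opens to 87 mm and grips with 3 to 60 N. Pads are 19 mm wide; open, the fingers measure 117 mm over their backs; the gripper's body (75 mm by 190 mm) begins 51 mm behind the grasp point.
Start: joints at [1.116, 0.332, -0.065, 1.46, 0.022, 1.35, -0.088], TCP at [0.262, -0.568, 0.24] pointing down, gripper open.
Joint ranges: [-2.6, 2.6], [-0.5, 2.12], [-1.47, 1.34], [0.16, 2.42], [-1.27, 4.41], [0.06, 2.06], [-2.6, 2.6]. Speed limits (rad/s): [2.22, 2.22, 2.79, 2.79, 3.14, 3.14, 3.14].

## Interface

Orientations are given as a unit quaternion [x, y, z, w].
In Python, from bench import read_state, camera, camera_params, close_job, tip_extent gives the robot as it stands. The module is installed in compiled form; this text tells all that it offers.
- The arm moves only by the tool send_rows, never from a script. Its argument "steps" is a list of rows, each a list of 7 numbers: the turn, a rotation vector about the tool's x, y, z in degrees, then the shift along the tool's x, y, z in m, then the gripper's target within -1 to 1 (shut at 1, half-way at 0, fully open at -1). In form: [[ax, ay, az, x, y, z, jaw], ...]. A call has exactly 10 rows; each row shifts and turns the pose as measured when the row begins, along the tool's axes as they then stand; what a row does not reach is not made up. A row lasts 1/10 s, in which the tool goes at most 50 mm and 8.59 degrees, less where a joint would pass 70% of its speed; a pose out of reach is approached as far as the arm can. A call with a gripper value outside its range is refused whole. The fingers move at their own pace and stop on an object; "force" is the grip in N (left out, the last holds). Time passes only in rows, so rows that do not move let the fingers close, or fill a call up. It gives the time, the measured TCP pose, the force and the opening at its end, in the units of the state.
- read_state(): the state, without advancing time (a new reading comes with each control period).
- camera(name): name is "scene" or "top" or "wrist"; returns (picture, depth): 480x640x3 uint8, blue, green, red; 480x640 float32, m along the optical axis (not along the pixel's ray), 0 where there is no reading.
- camera_params(name): a dict with "camera_matrix" (3x3 intrinsics, pixels), "world_from_camera" (4x4, takes a point from camera to world coordinates). Camera axes: x right, y down, z forward; pixel columns grow to the right and rows downward; lengths in m; the calibration is good to about 2 mm. A picture is of the moment at which its call begins: read the wrist's pose just before it. camera_params takes no time and is no camera call; for the wrist camera it gives the pose at the moment of the call.
- close_job(): hands the job in, once; it reports no verdict.
The state is a dict: "time": time; "joint_positions": joint angles; "joint_vel": joint speeds; "joint_torque": joint torques, N m; "ee_pos": TCP position; "eef_rot": TCP orientation; "ft_force": force on the tool from outside, world axes, zero at the start; "torque": the same for the moment, N m; "width": finger opening in m.
Only numpy, scipy, OpenCV 4.12 (cv2) and the standard library are available. Lean on these libraries where they do the work, as an engineer would, in place of code of your own. Each camera call takes 0.05 s, during which the arm holds its last target.

## Task

Pick up the clear cup from the walnut shelf, tilt it gradually over the square tray and stop once two of its three steel nozzle sleeves have dropped into the tray. The third sleeve must never leave the cup. Then set the cup back upright on the walnut shelf, fully supported, with the third sleeve still in it, and let go.

Things in the scene. Friction and masses are not known exactly. Their poses are not given: they have to be found in the camera images.
- cup_mid (a point): Clear trough-like cup, 98 mm long (x), 48 wide (y; parallel walls 3 thick), 48 high, 120 to 190 g; point at its middle, 24 above the underside: grasp across y from above. Open on top and at its mouth, the -x end, at first roughly toward the robot. Lip at x = -49 mm, 9 above the underside. Steel sleeves lie across it in three pockets at x = -28, 2, 33 mm. z up; x away from the mouth.
- sleeve3_mid (a point): Centre of the rear sleeve, which stays. Sleeves: three like steel cylinders 22 mm across, 38 long (y), 110 g. Ramps in the cup hold them till it is tilted mouth down about its y: the front one rolls out at about 15 degrees, the middle at 27, the rear at 40. Each lightens the cup by 1.08 N and flies 20 to 30 mm past the lip.
- tray: Fixed white square tray, 140 x 140 mm outside, 45 high, walls and floor 5 thick; origin at the centre of its underside, x and y along its sides, z up. The round white dish of like size and height is a bystander.
- shelf: Walnut board fixed flat on the table, 120 mm (x) by 380 (y), 18 thick; origin at the centre of its underside, z up. The cup starts on it at y = -140 to 0 mm; a capped white cartridge 46 across and 128 high stands on it near y = +155 mm.
Mind the look-alikes: they are no part of the job. Leave any turquoise look-alike of the part that bears cup_mid alone.

How it is judged:
On the way:
1. the cup is held tilted (over 17 degrees) above the square tray (angle between cup_mid's own z axis and vertical above 0.3 rad and horizontal distance between cup_mid and tray below 0.15 m and height (world z) of cup_mid above 0.04 m), for 0.2 s.
At the end, for the whole second after the job is handed in: Two sleeves, no more or fewer, lie in the square tray (it bears their 2.16 N, within about half a sleeve); the third is in the cup; the cup stands upright (within 9.7 degrees) on the walnut shelf (middle within its outline, height as when standing on it within 8 mm) (contact force between tray and anything else between 1.65 and 2.7 N and distance between sleeve3_mid and cup_mid below 0.05 m and angle between cup_mid's own z axis and vertical below 0.17 rad and z of cup_mid in the frame of shelf between 0.034 and 0.05 m and x of cup_mid in the frame of shelf between -0.06 and 0.06 m and y of cup_mid in the frame of shelf between -0.19 and 0.19 m); the robot touches nothing.
It fails at once if the rear sleeve has left the cup (distance between sleeve3_mid and cup_mid above 0.075 m).
It also fails if it takes over 67 s, if anything falls off the work surface, if the arm or the gripper's body presses on something with over 40 N, if the wrist force passes 120 N, or if a joint passes its speed limit or range.

## Working session

There is one attempt and no reset: what is moved stays moved. The work goes in short steps, Python scripts to look and compute and a tool call to move; the robot and the scene stay as the last step left them, time stands still between calls to the robot, and variables do not carry over. Pictures are saved under pics/ and viewed, and the job is handed in when it is done.

Besides the shell and the picture viewer there is one more tool, called by a JSON object that holds its "api" and its "payload". send_rows: Moves the arm, as the interface text tells. Its arguments: {"type":"object","properties":{"steps":{"type":"array"},"force":{"type":"number"}},"required":["steps"]}

```bash
mkdir -p pics; python3 - <<'E'
from bench import *
import bench,cv2,numpy as np
print(tip_extent if not callable(tip_extent) else tip_extent())
print(read_state())
for n in ("scene","top"):
    p,d=camera(n); cv2.imwrite(f"pics/{n}0.png",p); np.save(f"pics/{n}0.npy",d)
    print(n,camera_params(n))
E
```

```text
0.017
{'time': 0.0, 'joint_positions': array([ 1.11641697,  0.33289585, -0.06470722,  1.46095528,  0.02159436,
        1.34986953, -0.08847979]), 'joint_vel': array([ 0.00029109,  0.00128212,  0.00138065, -0.00069338, -0.00019581,
        0.00099384, -0.00041632]), 'joint_torque': array([-9.48494267e-05, -6.23249316e+01,  2.43053329e-02, -3.89891768e+01,
       -6.13532471e-02,  3.97602143e-02,  1.56516517e-04]), 'ee_pos': array([ 0.26140516, -0.56731047,  0.23873229]), 'eef_rot': array([ 9.76780904e-01,  2.14239477e-01, -1.81392745e-04, -6.93006588e-04]), 'ft_force': array([-0.54029346,  0.13060816, -0.00717539]), 'torque': array([-0.01510967,  0.02349449,  0.06909602]), 'width': 0.08735460106351456}
scene {'camera_matrix': array([[492.75940808,   0.        , 312.77802954],
       [  0.        , 492.75940808, 237.56241734],
       [  0.        ,   0.        ,   1.        ]]), 'world_from_camera': array([[-0.62259538,  0.6218829 , -0.47501226,  0.85827252],
       [ 0.78241147,  0.50585712, -0.36323666,  0.33293318],
       [ 0.01439766, -0.59780451, -0.80151262,  0.75678412],
       [ 0.        ,  0.        ,  0.        ,  1.        ]])}
top {'camera_matrix': array([[453.66786521,   0.        , 320.89069674],
       [  0.        , 453.66786521, 233.31186739],
       [  0.        ,   0.        ,   1.        ]]), 'world_from_camera': array([[-0.0104314 , -0.99940236,  0.03295623,  0.43897124],
       [-0.99875947,  0.01201817,  0.04832263,  0.00584315],
       [-0.04868983, -0.03241127, -0.99828794,  0.73222538],
       [ 0.        ,  0.        ,  0.        ,  1.        ]])}
```

View pics/scene0.png

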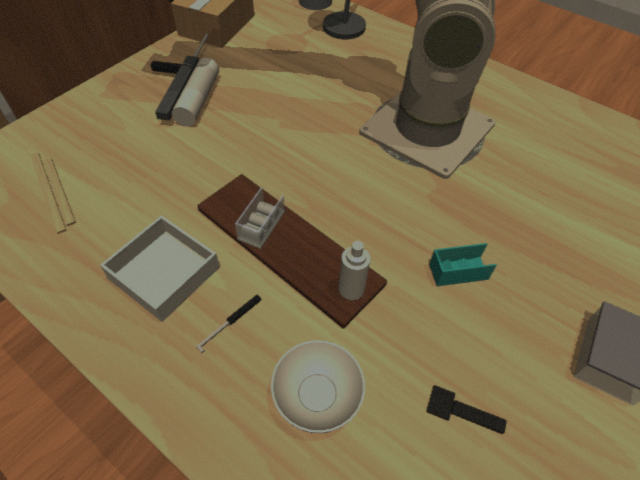

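View pics/top0.png

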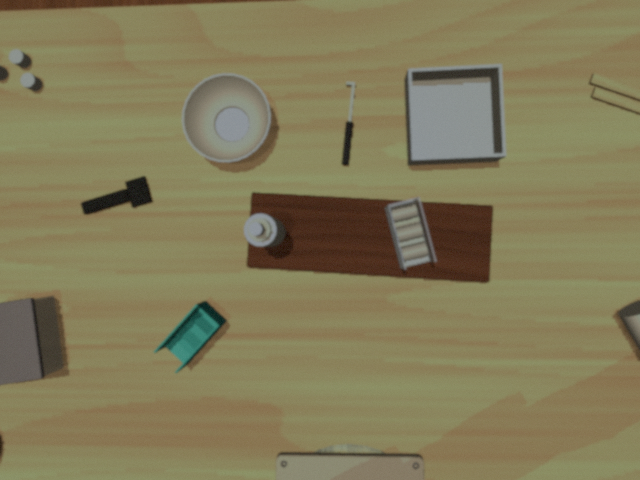

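Candidates: the clear cup on the walnut shelf at top (411,234) / scene (260,217), and the turquoise look-alike at top (190,335) / scene (462,265). For the tray, the square one is at top (455,115) and the round dish at (228,118). By the description I choose the clear cup on the shelf and the square tray. Next is a close crop to check.

```bash
cat > h.py <<'E'
from bench import *
import cv2,numpy as np
def ray(n,uv,z,P=None):
    P=P or camera_params(n);K=P["camera_matrix"];T=P["world_from_camera"]
    d=T[:3,:3]@np.linalg.solve(K,[uv[0],uv[1],1.]);o=T[:3,3]
    return o+d*(z-o[2])/d[2]
def pts(n,depth):
    P=camera_params(n);K=P["camera_matrix"];T=P["world_from_camera"]
    v,u=np.mgrid[:480,:640]
    c=np.stack([(u-K[0,2])/K[0,0]*depth,(v-K[1,2])/K[1,1]*depth,depth],-1)
    return c@T[:3,:3].T+T[:3,3]
E
python3 - <<'E'
from h import *
p=cv2.imread("pics/top0.png"); d=np.load("pics/top0.npy")
c=cv2.resize(p[185:285,365:465],(600,600),interpolation=cv2.INTER_CUBIC);
s=cv2.imread("pics/scene0.png")
c2=cv2.resize(s[180:260,220:300],(600,600),interpolation=cv2.INTER_CUBIC)
cv2.imwrite("pics/crop0.png",cv2.resize(np.hstack([c,c2]),(800,400)))
X=pts("top",d)
def obb(m,name):
    cs,_=cv2.findContours(m.astype(np.uint8),cv2.RETR_EXTERNAL,cv2.CHAIN_APPROX_NONE)
    c=max(cs,key=cv2.contourArea);print(name,cv2.minAreaRect(c),cv2.boxPoints(cv2.minAreaRect(c)).tolist())
    return c
# tray: depth heights
z=X[...,2]
m=np.zeros((480,640),bool);m[50:180,395:520]=(z[50:180,395:520]>0.035)
c=obb(m,"tray rim");b=cv2.boxPoints(cv2.minAreaRect(c))
w=np.array([ray("top",q,0.045) for q in b]);print(w.round(4),w.mean(0))
hsv=cv2.cvtColor(p,cv2.COLOR_BGR2HSV);
m=np.zeros((480,640),bool);m[180:300,235:500]=((p.max(2)<80))[180:300,235:500]
m=cv2.morphologyEx(m.astype(np.uint8),cv2.MORPH_CLOSE,np.ones((9,9)))
c=obb(m,"shelf");b=cv2.boxPoints(cv2.minAreaRect(c))
w=np.array([ray("top",q,0.018) for q in b]);print(w.round(4),w.mean(0))
m=np.zeros((480,640),bool);m[185:285,365:465]=(z[185:285,365:465]>0.055)
c=obb(m,"cup");b=cv2.boxPoints(cv2.minAreaRect(c))
w=np.array([ray("top",q,0.066) for q in b]);print(w.round(4),w.mean(0))
print(np.percentile(z[m],[5,50,95]))
np.set_printoptions(linewidth=250,precision=0,suppress=True)
print((z[190:280:4,375:450:3]*1000).round())
E
```

```text
tray rim ((455.46380615234375, 112.73982238769531), (93.98873138427734, 95.79621124267578), 87.27368927001953) [[405.3846130371094, 68.0769271850586], [501.0724182128906, 63.520362854003906], [505.5429992675781, 157.4027099609375], [409.8551940917969, 161.95928955078125]]
[[ 0.7116 -0.0922  0.045 ]
 [ 0.7143 -0.2353  0.045 ]
 [ 0.5719 -0.2386  0.045 ]
 [ 0.5679 -0.0966  0.045 ]] [ 0.6414441  -0.16567718  0.045     ]
shelf ((370.05328369140625, 236.0950164794922), (240.78903198242188, 75.94685363769531), 3.6822736263275146) [[247.46853637695312, 266.25787353515625], [252.34609985351562, 190.4678192138672], [492.6380310058594, 205.93215942382812], [487.7604675292969, 281.72222900390625]]
[[ 0.4117  0.1575  0.018 ]
 [ 0.5322  0.1491  0.018 ]
 [ 0.5018 -0.2268  0.018 ]
 [ 0.3847 -0.2167  0.018 ]] [ 0.45759108 -0.03423217  0.018     ]
cup ((410.5885009765625, 232.83511352539062), (67.07666015625, 34.459556579589844), 75.20323944091797) [[385.3647155761719, 204.809326171875], [418.6814880371094, 196.0086669921875], [435.8122863769531, 260.86090087890625], [402.4955139160156, 269.6615600585
[... 2433 characters left out ...]
40.  26.  27.  29.  28.  37.  60.  68.  19.  19.  17.  18.]
 [ 21.  17.  21.  19.  19.  19.  20.  21.  35.  66.  26.  27.  29.  28.  29.  29.  24.  20.  19.  19.  20.  20.  22.  19.  20.]
 [ 19.  20.  20.  20.  19.  19.  18.  19.  21.  59.  27.  25.  18.  20.  20.  20.  18.  21.  20.  17.  21.  18.  19.  18.  18.]
 [ 20.  20.  19.  20.  22.  20.  22.  20.  20.  21.  20.  19.  23.  19.  21.  18.  18.  19.  19.  19.  20.  21.  20.  18.  18.]
 [ 19.  18.  20.  21.  20. 732.  20.  20.  19.  19.  19.  19.  19.  20.  18.  22.  19.  20.  20.  18.  18.  21.  20.  18.  21.]
 [  1.   2.   1.   3.   1.   2.   2.   3.   2.   2.   1.   3.   0.   2.   2.  19.  15.  20.  19.  20.  19.  19.  18.  20.  21.]]
```

View pics/crop0.png

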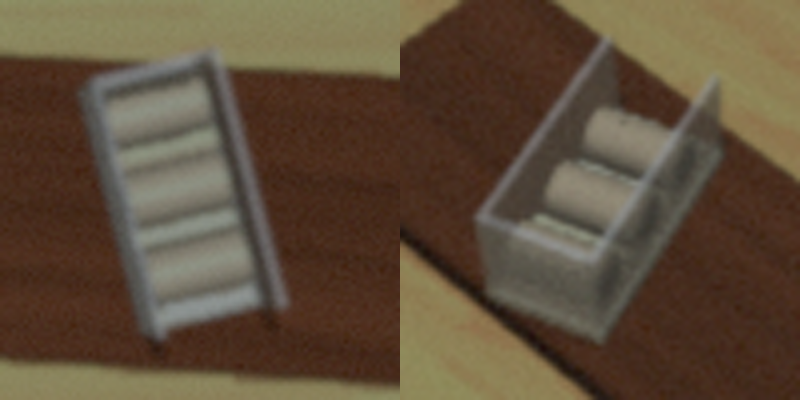

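The crop shows the clear cup on walnut holding three sleeves, with the open mouth toward the robot at the crop bottom (top pixels about (418,268)) and the end wall at about (402,203). Yaw comes out at about 13.8°, with the middle at about (0.460, -0.093). I'll move above it and look with the wrist camera.

{"api": "send_rows", "payload": {"steps": [[0,0,5.4,0,0,0,-1],[0,0,5.4,0.01,-0.02,0,-1],[0,0,0,0.03,-0.04,0,-1],[0,0,0,0.03,-0.04,0,-1],[0,0,0,0.03,-0.04,0,-1],[0,0,0,0.03,-0.04,0,-1],[0,0,0,0.03,-0.04,0,-1],[0,0,0,0.03,-0.04,0,-1],[0,0,0,0.03,-0.04,0,-1],[0,0,0,0.03,-0.04,0,-1]]}}

```text
time: 1.1
ee_pos: [0.419, -0.1788, 0.2345]
eef_rot: [0.994, 0.111, -0.003, -0.002]
ft_force: [0.2, -0.7, -0.3]
width: 0.0868
```

{"api": "send_rows", "payload": {"steps": [[0,0,-1,0.03,-0.035,0,-1],[0,0,0,0.02,-0.025,0,-1],[0,0,0,0.009,-0.012,0,-1],[0,0,0,0,0,0,-1],[0,0,0,0,0,0,-1],[0,0,0,0,0,0,-1],[0,0,0,0,0,0,-1],[0,0,0,0,0,0,-1],[0,0,0,0,0,0,-1],[0,0,0,0,0,0,-1]]}}

```text
time: 2.1
ee_pos: [0.4602, -0.0885, 0.2336]
eef_rot: [0.992, 0.122, -0.004, -0.002]
ft_force: [-0.6, -0.1, 0.1]
width: 0.0872
```

```bash
python3 - <<'E'
from h import *
P=camera_params("wrist");s=read_state();p,d=camera("wrist");cv2.imwrite("pics/w1.png",p);np.save("pics/w1.npy",d)
np.savez("pics/w1P.npz",**P)
print(s["ee_pos"],s["eef_rot"],s["ft_force"],P)
E
```

```text
[ 0.46023923 -0.08851175  0.23355724] [ 0.99247475  0.122366   -0.00401348 -0.00207967] [-0.59987589 -0.12808938  0.11961346] {'camera_matrix': array([[344.8968273 ,   0.        , 321.8512043 ],
       [  0.        , 344.8968273 , 240.21875435],
       [  0.        ,   0.        ,   1.        ]]), 'world_from_camera': array([[ 0.24357843, -0.9386485 , -0.24414859,  0.52465731],
       [-0.96986205, -0.23731202, -0.05523234, -0.0737785 ],
       [-0.00609564,  0.25024386, -0.96816365,  0.37789618],
       [ 0.        ,  0.        ,  0.        ,  1.        ]])}
```

View pics/w1.png

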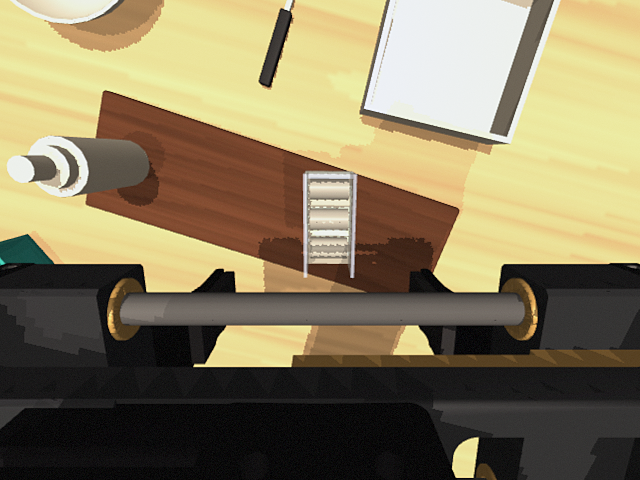

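Wrist view: the cup's rim corners are at about (304,172), (356,172), (353,277) and (306,277), with the mouth toward the image bottom. The turquoise look-alike is at far left (20,255). I'll cast these corners to z=0.066.

```bash
python3 - <<'E'
from h import *
P={k:v for k,v in np.load("pics/w1P.npz").items()}
p=cv2.imread("pics/w1.png")
cv2.imwrite("pics/w1c.png",cv2.resize(p[160:290,270:390],(720,780))[:600])
q=[ray("wrist",u,0.066,P) for u in [(304,172),(356,172),(353.5,276),(306,276)]]
q=np.array(q);print(q.round(4),q.mean(0));ax=(q[0]+q[1]-q[2]-q[3])/2;print(ax,np.degrees(np.arctan2(ax[1],ax[0])))
s=cv2.imread("pics/scene0.png")
# scene rim: crop scale 80px->400
for c in [(610-400,40),(718-400,78),(600-400,262),(478-400,215)]:
    print(ray("scene",(220+c[0]/5,180+c[1]/5),0.066).round(4))
E
```

```text
[[ 0.5029 -0.0609  0.066 ]
 [ 0.5141 -0.1057  0.066 ]
 [ 0.4191 -0.1296  0.066 ]
 [ 0.4079 -0.0855  0.066 ]] [ 0.46097853 -0.09544077  0.066     ]
[0.09503287 0.024218   0.        ] 14.29684279093229
[ 0.4181 -0.1271  0.066 ]
[ 0.4068 -0.0832  0.066 ]
[ 0.4986 -0.0592  0.066 ]
[ 0.5104 -0.1071  0.066 ]
```

View pics/w1c.png

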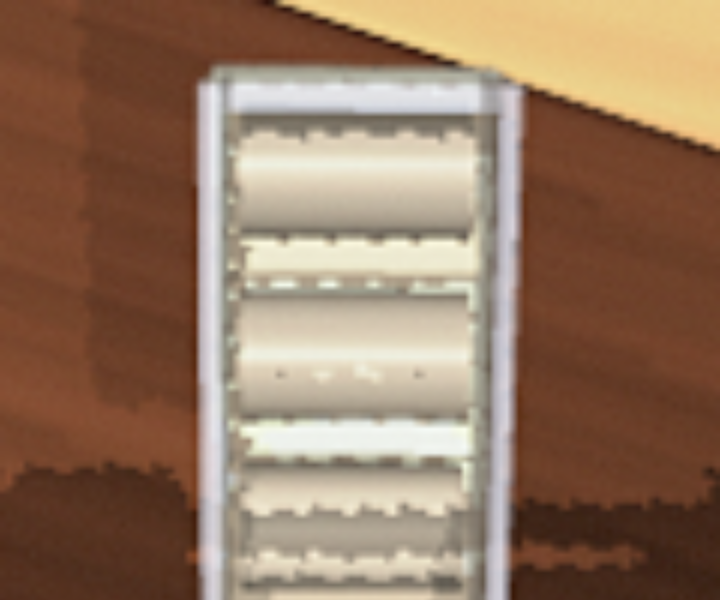

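Three views agree: middle at about (0.460, -0.094), yaw 14°, which matches the tool. Descending to TCP z of about 0.046.

{"api": "send_rows", "payload": {"steps": [[0,0,0,-0.001,0.005,0.02,-1],[0,0,0,0,0,0.035,-1],[0,0,0,0,0,0.035,-1],[0,0,0,0,0,0.03,-1],[0,0,0,0,0,0.025,-1],[0,0,0,0,0,0.015,-1],[0,0,0,0,0,0,-1],[0,0,0,0,0,0,-1],[0,0,0,0,0,0,-1],[0,0,0,0,0,0,-1]]}}

```text
time: 3.15
ee_pos: [0.4617, -0.0944, 0.0715]
eef_rot: [0.993, 0.122, -0.001, -0.001]
ft_force: [-0.0, -0.0, -0.8]
width: 0.0874
```

{"api": "send_rows", "payload": {"steps": [[0,0,0,-0.001,0,0.013,-1],[0,0,0,0,0,0.01,-1],[0,0,0,0,0,0.002,-1],[0,0,0,0,0,0,0.1],[0,0,0,0,0,0,0.3],[0,0,0,0,0,0,1],[0,0,0,0,0,0,1],[0,0,0,0,0,0,1],[0,0,0,0,0,0,1],[0,0,0,0,0,0,1]], "force": 30}}

```text
time: 4.15
ee_pos: [0.4617, -0.0948, 0.0458]
eef_rot: [0.993, 0.122, 0.0, -0.0]
ft_force: [0.0, -0.8, -2.3]
width: 0.0479
```

Gripped at 47.9 mm, the cup's width. Lifting smoothly.

{"api": "send_rows", "payload": {"steps": [[0,0,0,0,0,-0.004,1],[0,0,0,0,0,-0.008,1],[0,0,0,0,0,-0.013,1],[0,0,0,0,0,-0.016,1],[0,0,0,0,0,-0.016,1],[0,0,0,0,0,-0.016,1],[0,0,0,0,0,-0.012,1],[0,0,0,0,0,-0.007,1],[0,0,0,0,0,-0.003,1],[0,0,0,0,0,0,1]]}}

```text
time: 5.15
ee_pos: [0.4599, -0.0944, 0.1486]
eef_rot: [0.993, 0.122, -0.001, -0.001]
ft_force: [-0.5, -0.1, -5.2]
width: 0.0475
```

```bash
python3 - <<'E'
from h import *
s=read_state();print(s["ee_pos"],s["ft_force"],s["torque"],s["width"])
p,d=camera("scene");cv2.imwrite("pics/s2.png",cv2.resize(p[120:320,150:400],(750,600)))
E
```

```text
[ 0.45986252 -0.09443315  0.14855058] [-0.46684722 -0.0553832  -5.17126749] [-0.01093502  0.09660628  0.00289546] 0.04745571799548727
```

View pics/s2.png

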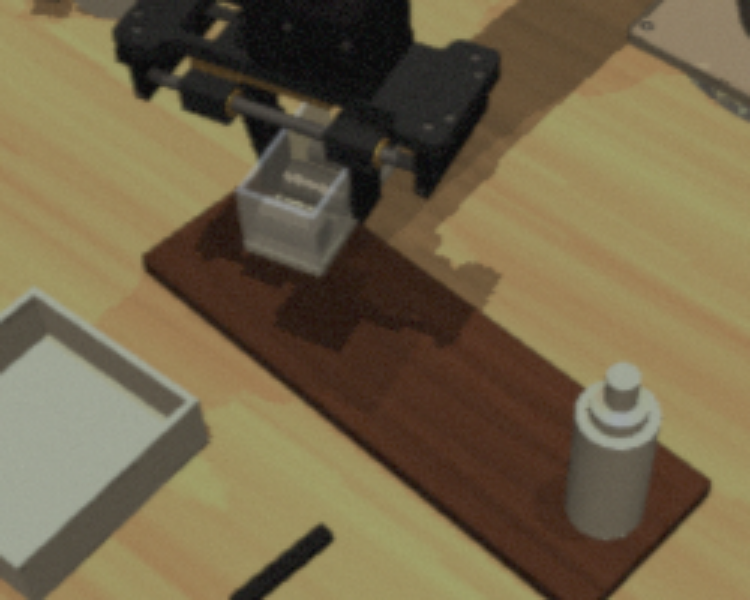

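Load is 5.2 N (cup plus three sleeves) and the cup hangs level. Carrying it toward the tray with gentle ramps.

{"api": "send_rows", "payload": {"steps": [[0,0,0,0.004,0.002,0,1],[0,0,0,0.008,0.0045,0,1],[0,0,0,0.012,0.007,0,1],[0,0,0,0.016,0.0095,0,1],[0,0,0,0.017,0.01,0,1],[0,0,0,0.017,0.01,0,1],[0,0,0,0.017,0.01,0,1],[0,0,0,0.017,0.01,0,1],[0,0,0,0.017,0.01,0,1],[0,0,0,0.017,0.01,0,1]]}}

```text
time: 6.2
ee_pos: [0.6244, -0.144, 0.1388]
eef_rot: [0.993, 0.121, -0.006, -0.002]
ft_force: [0.8, -0.0, -4.4]
width: 0.0473
```

{"api": "send_rows", "payload": {"steps": [[0,0,0,0.017,0.01,0,1],[0,0,0.5,0.015,0.009,0,1],[0,0,1,0.012,0.007,0,1],[0,0,1.5,0.008,0.005,0,1],[0,0,1.5,0.004,0.003,0,1],[0,0,1.5,0,0,0,1],[0,0,1.5,0,0,0,1],[0,0,1.5,0,0,0,1],[0,0,1,0,0,0,1],[0,0,0.5,0,0,0,1]]}}

```text
time: 7.2
ee_pos: [0.6909, -0.1672, 0.1271]
eef_rot: [1.0, 0.022, -0.011, -0.003]
ft_force: [0.2, 0.6, -4.8]
width: 0.0476
```

```bash
python3 - <<'E'
from h import *
s=read_state();print(s["time"],s["ee_pos"],s["eef_rot"],s["ft_force"],s["torque"],s["width"],s["joint_positions"])
p,d=camera("scene");cv2.imwrite("pics/s3.png",cv2.resize(p[120:320,70:320],(750,600)))
E
```

```text
7.2 [ 0.69094395 -0.16716386  0.12707732] [ 0.9996893   0.02220572 -0.01099156 -0.00272114] [ 0.17519457  0.62730291 -4.77653801] [ 0.03254591 -0.03841981 -0.02500481] 0.047597309815494475 [ 0.41631231  0.63732635 -0.37395341  1.29020325  0.22636277  1.27819381
 -1.48689119]
```

View pics/s3.png

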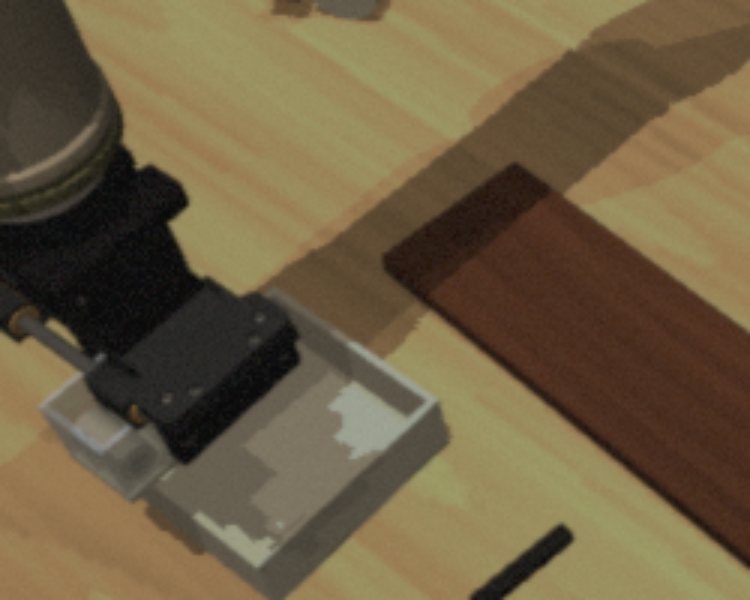

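Over the tray, tilted 1.3° mouth-up so far. I'll correct the position and start tilting.

{"api": "send_rows", "payload": {"steps": [[0,0.5,0,0.003,0,-0.002,1],[0,1,0,0.004,0,-0.003,1],[0,1.5,0,0.003,0,-0.003,1],[0,1.5,0,0.001,0,-0.002,1],[0,1.5,0,0,0,0,1],[0,1.5,0,0,0,0,1],[0,1.5,0,0,0,0,1],[0,1.5,0,0,0,0,1],[0,1,0,0,0,0,1],[0,0.5,0,0,0,0,1]]}}

```text
time: 8.25
ee_pos: [0.7041, -0.1669, 0.1417]
eef_rot: [0.994, 0.022, 0.104, -0.004]
ft_force: [0.2, 0.4, -4.7]
width: 0.0474
```

```bash
cat > st.py <<'E'
from h import *
from scipy.spatial.transform import Rotation as R
s=read_state();m=R.from_quat(s["eef_rot"]).as_matrix()
print(round(s["time"],2),s["ee_pos"].round(4),"tilt",np.degrees(np.arctan2(m[0,2],-m[2,2])).round(2),"yaw",np.degrees(np.arctan2(m[1,0],m[0,0])).round(2),"side",np.degrees(np.arcsin(m[1,2])).round(2),s["ft_force"].round(2),s["torque"].round(3),s["width"].round(4))
E
python3 st.py
```

```text
Traceback (most recent call last):
  File "st.py", line 4, in <module>
    print(round(s["time"],2),s["ee_pos"].round(4),"tilt",np.degrees(np.arctan2(m[0,2],-m[2,2])).round(2),"yaw",np.degrees(np.arctan2(m[1,0],m[0,0])).round(2),"side",np.degrees(np.arcsin(m[1,2])).round(2),s["ft_force"].round(2),s["torque"].round(3),s["width"].round(4))
                                                                                                                                                                                                                                                        ^^^^^^^^^^^^^^^^
AttributeError: 'float' object has no attribute 'round'
```

{"api": "send_rows", "payload": {"steps": [[0,0.5,0,0,0,0.003,1],[0,1,0,-0.001,0,0.005,1],[0,1,0,-0.001,0,0.005,1],[0,1,0,-0.001,0,0.002,1],[0,1,0,0,0,0,1],[0,0.5,0,0,0,0,1],[0,0,0,0,0,0,1],[0,0,0,0,0,0,1],[0,0,0,0,0,0,1],[0,0,0,0,0,0,1]]}}

```text
time: 9.25
ee_pos: [0.7052, -0.1664, 0.126]
eef_rot: [0.988, 0.022, 0.15, -0.005]
ft_force: [-0.2, 0.0, -5.2]
width: 0.0479
```

```bash
sed -i 's/s\["width"\].round(4)/round(s["width"],4)/' st.py; cat >> st.py <<'E'
import sys
if len(sys.argv)>1:
    n=sys.argv[1]
    p,d=camera("scene");q,d=camera("top")
    a=cv2.resize(p[150:340,60:260],(400,380)); b=cv2.resize(q[50:200,375:535],(400,380))
    cv2.imwrite(f"pics/{n}.png",np.hstack([a,b]))
E
python3 st.py t1
```

```text
9.25 [ 0.7052 -0.1664  0.126 ] tilt 17.27 yaw 2.57 side 0.99 [-0.24  0.03 -5.2 ] [0.021 0.726 0.013] 0.0479
```

View pics/t1.png

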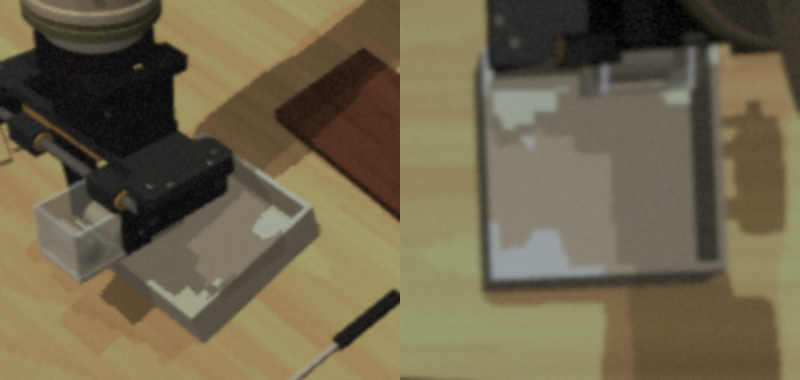

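Nothing has dropped at 17.3° (load still 5.2 N). The mouth is over the tray's middle (right crop, about (650,75)). Continuing.

{"api": "send_rows", "payload": {"steps": [[0,0.7,0,0,0,0,1],[0,0.7,0,0,0,0,1],[0,0.7,0,0,0,0,1],[0,0.7,0,0,0,0,1],[0,0.3,0,0,0,0,1],[0,0,0,0,0,0,1],[0,0,0,0,0,0,1],[0,0,0,0,0,0,1],[0,0,0,0,0,0,1],[0,0,0,0,0,0,1]]}}

```text
time: 10.35
ee_pos: [0.7056, -0.1666, 0.1268]
eef_rot: [0.983, 0.022, 0.18, -0.006]
ft_force: [0.5, 0.1, -3.6]
width: 0.0481
```

```bash
python3 st.py t2
```

```text
10.35 [ 0.7056 -0.1666  0.1268] tilt 20.72 yaw 2.56 side 1.11 [ 0.49  0.06 -3.62] [ 0.036  0.777 -0.027] 0.0481
```

View pics/t2.png

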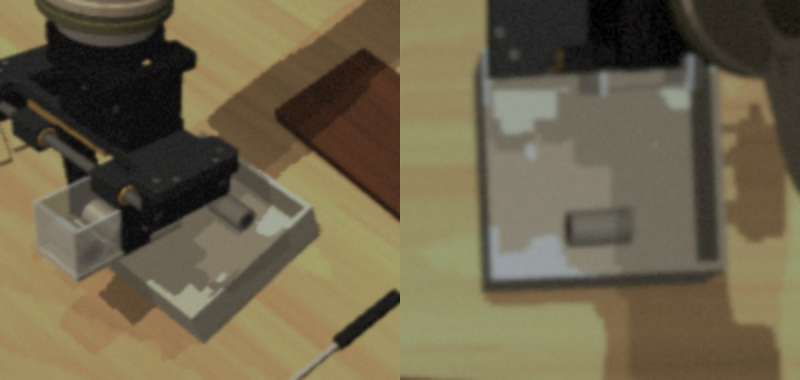

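The first sleeve is in the tray (right crop (600,228)), and the load fell to 3.6 N at 20.7°. Next I tilt to about 27° slowly.

{"api": "send_rows", "payload": {"steps": [[0,0.8,0,0,0,0,1],[0,0.8,0,0,0,0,1],[0,0.8,0,0,0,0,1],[0,0.8,0,0,0,0,1],[0,0.8,0,0,0,0,1],[0,0.8,0,0,0,0,1],[0,0.7,0,0,0,0,1],[0,0.5,0,0,0,0,1],[0,0,0,0,0,0,1],[0,0,0,0,0,0,1]]}}

```text
time: 11.45
ee_pos: [0.705, -0.1668, 0.1265]
eef_rot: [0.972, 0.022, 0.235, -0.007]
ft_force: [0.6, -0.7, -3.3]
width: 0.0479
```

```bash
python3 st.py
```

```text
11.45 [ 0.705  -0.1668  0.1265] tilt 27.22 yaw 2.52 side 1.35 [ 0.57 -0.7  -3.31] [-0.038  0.946 -0.024] 0.0479
```

{"api": "send_rows", "payload": {"steps": [[0,0,0,0,0,0,1],[0,0,0,0,0,0,1],[0,0,0,0,0,0,1],[0,0.5,0,0,0,0,1],[0,0.5,0,0,0,0,1],[0,0.5,0,0,0,0,1],[0,0,0,0,0,0,1],[0,0,0,0,0,0,1],[0,0,0,0,0,0,1],[0,0,0,0,0,0,1]]}}

```text
time: 12.45
ee_pos: [0.7052, -0.1667, 0.1266]
eef_rot: [0.968, 0.022, 0.249, -0.007]
ft_force: [0.4, 0.1, -3.5]
width: 0.0479
```

```bash
python3 st.py t3
```

```text
12.45 [ 0.7052 -0.1667  0.1266] tilt 28.85 yaw 2.52 side 1.42 [ 0.39  0.13 -3.55] [ 0.002  0.988 -0.02 ] 0.0479
```

View pics/t3.png

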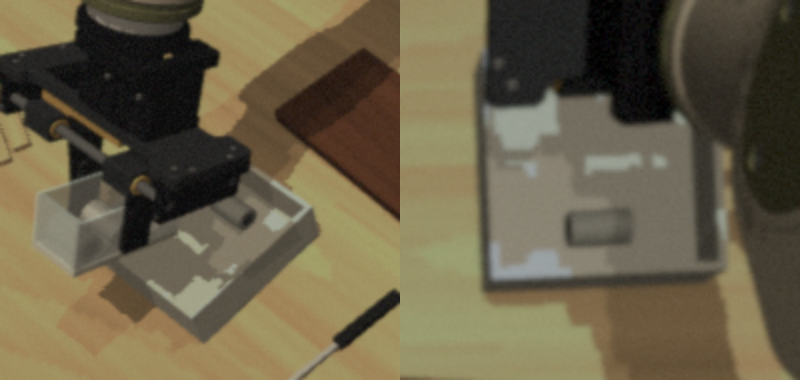

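Still one in the tray at 28.9° (load about 3.5 N). I'll take smaller steps.

{"api": "send_rows", "payload": {"steps": [[0,0.5,0,0,0,0,1],[0,0.5,0,0,0,0,1],[0,0.3,0,0,0,0,1],[0,0,0,0,0,0,1],[0,0,0,0,0,0,1],[0,0,0,0,0,0,1],[0,0,0,0,0,0,1],[0,0,0,0,0,0,1],[0,0,0,0,0,0,1],[0,0,0,0,0,0,1]]}}

```text
time: 13.55
ee_pos: [0.7057, -0.1666, 0.1271]
eef_rot: [0.965, 0.022, 0.262, -0.007]
ft_force: [-0.8, -0.5, -2.5]
width: 0.0479
```

```bash
python3 st.py
```

```text
13.55 [ 0.7057 -0.1666  0.1271] tilt 30.33 yaw 2.53 side 1.47 [-0.79 -0.51 -2.55] [0.036 0.961 0.047] 0.0479
```

```bash
python3 st.py t4
```

```text
13.55 [ 0.7057 -0.1666  0.1271] tilt 30.33 yaw 2.53 side 1.47 [-0.79 -0.51 -2.55] [0.036 0.961 0.047] 0.0479
```

View pics/t4.png

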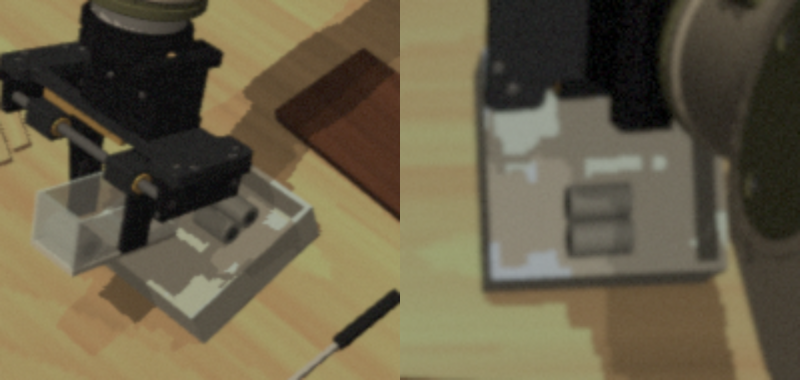

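Two sleeves now lie side by side in the tray (right crop (600,202) and (600,237)), and the load is about 2.6 N. Tilting back upright.

{"api": "send_rows", "payload": {"steps": [[0,-0.7,0,0,0,0,1],[0,-1.5,0,0,0,0,1],[0,-2.5,0,0,0,0,1],[0,-3,0,0,0,0,1],[0,-3,0,0,0,0,1],[0,-3,0,0,0,0,1],[0,-3,0,0,0,0,1],[0,-3,0,0,0,0,1],[0,-3,0,0,0,0,1],[0,-2.5,0,0,0,0,1]]}}

```text
time: 14.65
ee_pos: [0.7056, -0.1682, 0.129]
eef_rot: [0.999, 0.021, 0.035, -0.001]
ft_force: [0.7, 0.6, -3.0]
width: 0.0475
```

{"api": "send_rows", "payload": {"steps": [[0,-2,0,0,0,-0.003,1],[0,-1.5,0,0,0,-0.006,1],[0,-1,0,0,0,-0.006,1],[0,-0.5,0,0,0,-0.006,1],[0,0,0,0,0,-0.004,1],[0,0,0,0,0,-0.002,1],[0,0,0,0,0,0,1],[0,0,0,0,0,0,1],[0,0,0,0,0,0,1],[0,0,0,0,0,0,1]]}}

```text
time: 15.65
ee_pos: [0.707, -0.1675, 0.1567]
eef_rot: [1.0, 0.021, -0.01, 0.001]
ft_force: [-0.0, -0.4, -2.9]
width: 0.0478
```

```bash
python3 st.py t5
```

```text
15.65 [ 0.707  -0.1675  0.1567] tilt -1.17 yaw 2.41 side -0.12 [-0.04 -0.39 -2.92] [ 0.011  0.017 -0.041] 0.0478
```

View pics/t5.png

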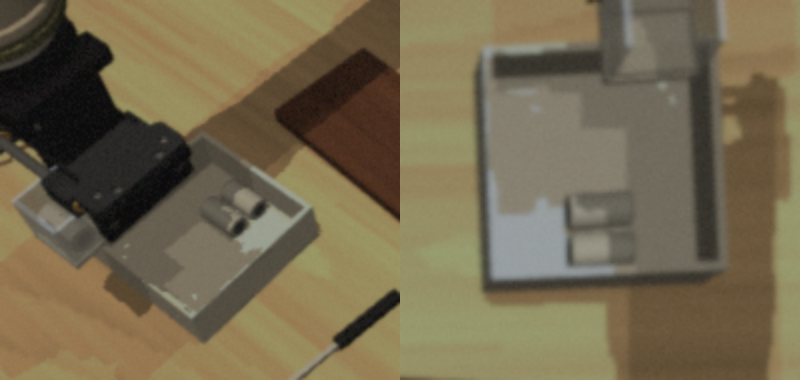

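The cup is upright with one rear sleeve inside (load 2.9 N), and both poured sleeves are resting in the tray. Carrying the cup back to the shelf.

{"api": "send_rows", "payload": {"steps": [[0,0,0,-0.005,-0.002,0,1],[0,0,0,-0.011,-0.004,0,1],[0,0,0,-0.017,-0.006,0,1],[0,0,0,-0.023,-0.008,0,1],[0,0,0,-0.025,-0.008,0,1],[0,0,0,-0.025,-0.008,0,1],[0,0,0,-0.025,-0.008,0,1],[0,0,0,-0.025,-0.008,0,1],[0,0,0,-0.023,-0.008,0,1],[0,0,0,-0.02,-0.007,0,1]]}}

```text
time: 16.75
ee_pos: [0.4957, -0.1059, 0.1592]
eef_rot: [1.0, 0.021, -0.01, 0.001]
ft_force: [-0.2, 0.9, -2.7]
width: 0.0475
```

```bash
python3 st.py
```

```text
16.75 [ 0.4957 -0.1059  0.1592] tilt -1.16 yaw 2.35 side -0.16 [-0.21  0.87 -2.73] [-0.029 -0.009  0.011] 0.0475
```

{"api": "send_rows", "payload": {"steps": [[0,0,0,-0.016,-0.006,0,1],[0,0,1,-0.011,-0.004,0,1],[0,0.5,1,-0.007,-0.002,0,1],[0,0.5,1.5,-0.003,0,0,1],[0,0.2,1.5,0,0,0,1],[0,0,1,0,0,0,1],[0,0,1,0,0,0,1],[0,0,0,0,0,0,1],[0,0,0,0,0,0,1],[0,0,0,0,0,0,1]]}}

```text
time: 17.75
ee_pos: [0.4548, -0.0944, 0.1607]
eef_rot: [0.999, -0.045, 0.002, 0.003]
ft_force: [0.4, -0.1, -3.1]
width: 0.0478
```

```bash
python3 st.py; python3 - <<'E'
from h import *
P=camera_params("wrist");p,d=camera("wrist");cv2.imwrite("pics/w5.png",p)
E
```

```text
17.75 [ 0.4548 -0.0944  0.1607] tilt 0.25 yaw -5.16 side -0.31 [ 0.44 -0.07 -3.11] [ 0.013  0.085 -0.012] 0.0478
```

View pics/w5.png

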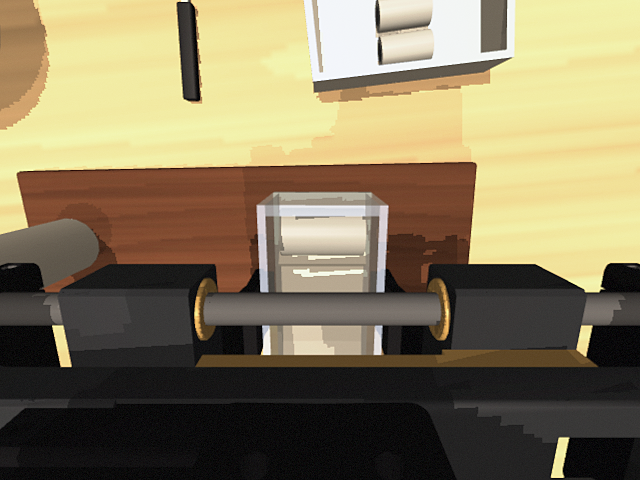

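The wrist view shows the rear sleeve seated in its pocket at (322,235), the cup aligned with the shelf, and two sleeves in the tray at the top (403,14), (405,47). Lowering.

{"api": "send_rows", "payload": {"steps": [[0,0,0,0,0,0.006,1],[0,0,0,0,0,0.012,1],[0,0,0,0,0,0.016,1],[0,0,0,0,0,0.016,1],[0,0,0,0,0,0.014,1],[0,0,0,0,0,0.01,1],[0,0,0,0,0,0.006,1],[0,0,0,0,0,0.003,1],[0,0,0,0,0,0,1],[0,0,0,0,0,0,1]]}}

```text
time: 18.8
ee_pos: [0.4542, -0.0945, 0.0699]
eef_rot: [0.999, -0.045, 0.001, 0.002]
ft_force: [-0.4, -0.0, -2.7]
width: 0.0485
```

```bash
python3 st.py
```

```text
18.8 [ 0.4542 -0.0945  0.0699] tilt 0.15 yaw -5.11 side -0.25 [-0.38 -0.03 -2.65] [ 0.073  0.032 -0.021] 0.0485
```

{"api": "send_rows", "payload": {"steps": [[0,0,0,0,0,0.005,1],[0,0,0,0,0,0.006,1],[0,0,0,0,0,0.005,1],[0,0,0,0,0,0.003,1],[0,0,0,0,0,0.002,1],[0,0,0,0,0,0.001,1],[0,0,0,0,0,0,1],[0,0,0,0,0,0,1],[0,0,0,0,0,0,1],[0,0,0,0,0,0,1]]}}

```text
time: 19.8
ee_pos: [0.4554, -0.0949, 0.0473]
eef_rot: [0.999, -0.045, 0.003, 0.002]
ft_force: [0.2, 0.0, -2.6]
width: 0.0477
```

```bash
python3 st.py t6;python3 - <<'E'
from h import *
p,d=camera("scene");cv2.imwrite("pics/s6.png",cv2.resize(p[150:270,200:350],(750,600)))
E
```

```text
19.8 [ 0.4554 -0.0949  0.0473] tilt 0.3 yaw -5.12 side -0.3 [ 0.25  0.04 -2.55] [0.048 0.138 0.057] 0.0477
```

View pics/s6.png

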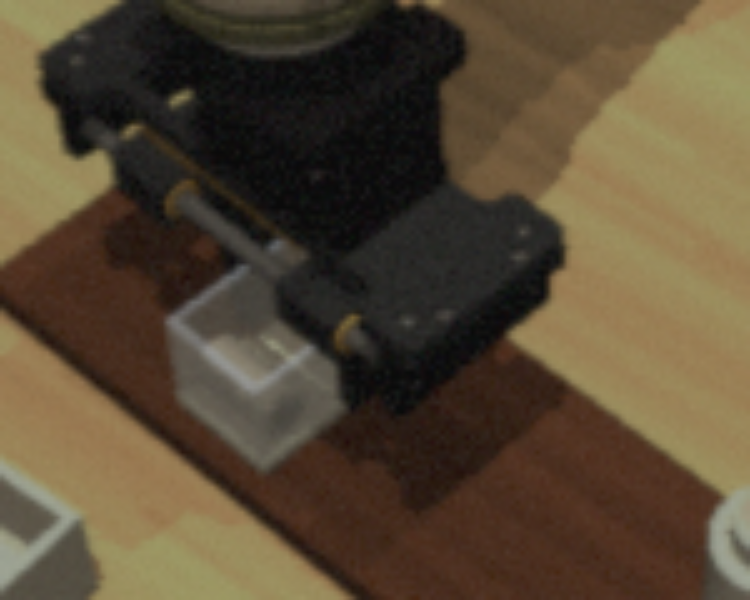

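The cup is just above the board and still carrying its load. I'll touch down the last 1–2 mm.

{"api": "send_rows", "payload": {"steps": [[0,0,0,0,0,0.001,1],[0,0,0,0,0,0.0005,1],[0,0,0,0,0,0.0005,1],[0,0,0,0,0,0,1],[0,0,0,0,0,0,1],[0,0,0,0,0,0,1],[0,0,0,0,0,0,1],[0,0,0,0,0,0,1],[0,0,0,0,0,0,1],[0,0,0,0,0,0,1]]}}

```text
time: 20.95
ee_pos: [0.4556, -0.0949, 0.0461]
eef_rot: [0.999, -0.045, 0.003, 0.003]
ft_force: [-1.5, 0.0, -0.3]
width: 0.048
```

```bash
python3 st.py
```

```text
20.95 [ 0.4556 -0.0949  0.0461] tilt 0.3 yaw -5.13 side -0.32 [-1.45  0.03 -0.31] [ 0.224  0.333 -0.032] 0.048
```

Contact made: the load has transferred to the shelf. Releasing and backing off upward.

{"api": "send_rows", "payload": {"steps": [[0,0,0,0,0,0,0],[0,0,0,0,0,0,-0.3],[0,0,0,0,0,0,-0.7],[0,0,0,0,0,0,-1],[0,0,0,0,0,0,-1],[0,0,0,0,0,0,-1],[0,0,0,0,0,0,-1],[0,0,0,0,0,0,-1],[0,0,0,0,0,0,-1],[0,0,0,0,0,0,-1]], "force": 10}}

```text
time: 21.95
ee_pos: [0.4566, -0.0951, 0.0465]
eef_rot: [0.999, -0.045, 0.004, 0.003]
ft_force: [-0.1, -0.1, -0.4]
width: 0.0869
```

{"api": "send_rows", "payload": {"steps": [[0,0,0,0,0,-0.005,-1],[0,0,0,0,0,-0.015,-1],[0,0,0,0,0,-0.03,-1],[0,0,0,0,0,-0.04,-1],[0,0,0,0,0,-0.04,-1],[0,0,0,0,0,-0.03,-1],[0,0,0,-0.03,0,0,-1],[0,0,0,-0.03,0,0,-1],[0,0,0,0,0,0,-1],[0,0,0,0,0,0,-1]]}}

```text
time: 22.95
ee_pos: [0.3939, -0.0876, 0.2164]
eef_rot: [0.999, -0.044, 0.005, 0.003]
ft_force: [0.0, 0.3, -0.2]
width: 0.087
```

```bash
python3 st.py t7;python3 - <<'E'
from h import *
p,d=camera("scene");cv2.imwrite("pics/s7.png",cv2.resize(p[150:330,90:330],(800,600)))
P=camera_params("wrist");p,d=camera("wrist");cv2.imwrite("pics/w7.png",p);np.savez("pics/w7P.npz",**P)
E
```

```text
22.95 [ 0.3939 -0.0876  0.2164] tilt 0.59 yaw -5.01 side -0.33 [ 0.03  0.31 -0.22] [ 0.069 -0.01   0.012] 0.087
```

View pics/s7.png

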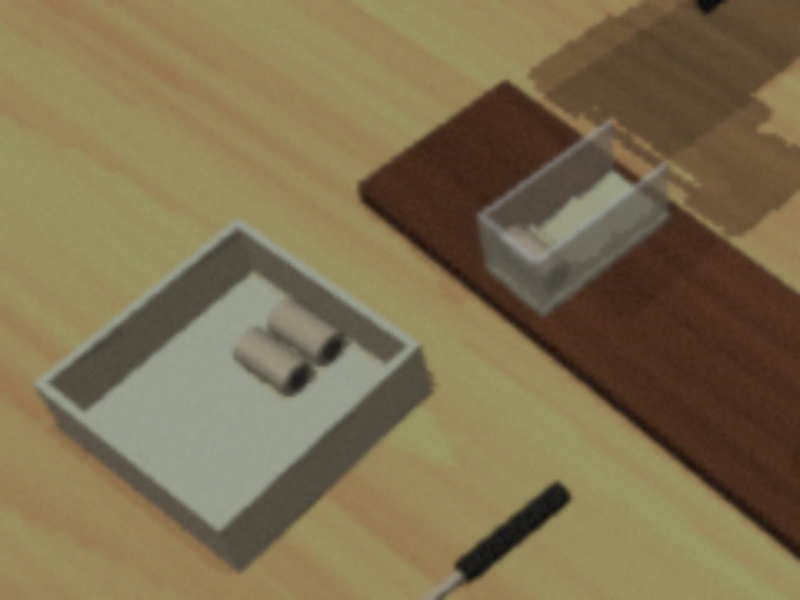

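View pics/w7.png

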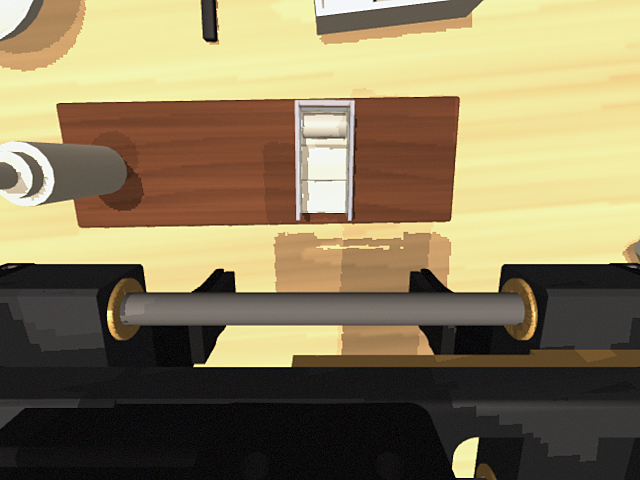

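The scene view shows the cup upright on the shelf (about (575,215)) and two sleeves in the tray ((272,360), (305,330)). The wrist view shows the rear sleeve in its pocket at (325,125), with the cup inside the board's outline and the gripper clear. Handing in.

```bash
python3 -c "
from bench import *
print(close_job())"
```

```text
the job is handed in; nothing more can be done
None
```

The job is done and handed in at about 23 s. Two sleeves are in the square tray, and the third is still in the cup, which is back upright on the walnut shelf and released.

- **Pour:** I gripped the clear cup across y at 48 mm and tilted it over the tray in small steps. The first sleeve dropped between 17° and 21° and the second at about 30°. I then tilted back upright without going further.
- **Return:** I set the cup down near its starting spot, lowering until its weight passed to the shelf, then opened the gripper and backed off.
- **Last checks:** The camera views show the two sleeves at rest in the tray, the rear sleeve in its pocket and the cup within the shelf outline. The held load fell from about 5.2 to 3.5 to 2.9 N, in single noisy readings. The first drop is larger than one sleeve's 1.08 N and the second smaller, though the total fits two. With the gripper open and clear, the force was near zero. The hand-in gave no verdict, no check failed, and the camera views agreed with each other within a few mm.

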